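# Lower the hose mast one hole and wedge it

### The job

Lower the breathing-hose mast by one hole: press the red button on top of its blue crossbar to free the tube, bring the tube down, and let the button spring out again as the catch clicks into the very next hole. Then tap the yellow wedge in its collar down until it goes no further. Leave everything else on the bench where it is.

Things in the scene. Friction and masses are not known exactly. Their poses are not given: they have to be found in the camera images.
- stand: fixed foot and outer tube of the telescoping mast: dark steel foot 150 x 150 x 12 mm, upright aluminium square tube 36 mm wide, black collar whose top is 180 mm above the bench. Origin: on the mast's axis at bench height; z up; x points from the mast's axis to the wedge, y along the crossbar. The catch holes are in the tube's -y face, 40 mm apart.
- bar_top (a point): centre of the top face of the blue crossbar fixed on the inner tube (290 mm above the bench at the start). Bar 100 mm long along y, 32 mm wide, 22 mm thick, with flat shoulders either side of the button (16 to 50 mm from the centre) where the tube can be pushed down. A steel hook, bar 6 mm thick, hangs under each end, out to 71 mm from the centre.
- button_top (a point): centre of the top face of the red round button, 21 mm across, in the middle of the crossbar; it stands 8 mm above the bar when out. It presses down.
- button (a joint): how far the button is pressed, m: 0 fully out, 0.007 fully in. The spring takes about 2.5 N to start and 5 N fully in. The catch is withdrawn from its hole when the button is in by about 0.005 or more. While the catch rides along the tube wall between holes, it holds the button in at about 0.004 to 0.005 even when nothing presses it; so the button need not be held once the tube has moved 5 mm or so. It springs out to 0 when the catch enters a hole.
- mast (a joint): how far the inner tube has been lowered, m: about 0 at the start (top hole), 0.040 at the next hole, 0.080 at the last one (too far). The catch has 1.5 mm of play in a hole. Freed, the tube stays where it is left: it takes about 5 N to push it down (more when fast), and in a hole it is locked against pushing unless the button is pressed. If it has gone too far it can be pulled up again by the crossbar.
- wedge_top (a point): centre of the flat top of the yellow wedge's head (40 mm along x, 22 mm along y), 60 mm along the stand's x from the mast's axis, standing in the slot of the black collar, 206 to 214 mm above the bench at the start. It moves straight down only.
- wedge (a joint): how far the wedge has gone down, m: 0 to 0.008 at the start, 0.024 where it stops. Pushing it takes about 7 N.
- spanner: steel spanner 160 mm long lying near the stand (bystander; origin at its underside)
- screwdriver: screwdriver 180 mm long on the bench (bystander; origin at its underside)
- fitting: small brass fitting, 30 mm tall, standing on a corner of the stand's foot (bystander; origin at its underside)
- mask: clear mask shell, 90 mm across, 60 mm tall (bystander; origin at its underside)
- meter: yellow handheld meter, 150 x 75 x 37 mm (bystander; origin at its underside)
- gauge: round steel gauge, 60 mm across, 25 mm tall, near the stand (bystander; origin at its underside)
- jar: white jar with a blue lid, 56 mm across, 70 mm tall (bystander; origin at its underside)

How it is judged:
By the outcome, as a careful person would: the job done as asked, in the order asked, and still so for the second after the job is handed in, with the robot touching nothing.
It also fails if it takes over 40 s, if anything falls off the work surface, if the arm or the gripper's body presses on something with over 40 N, if the wrist force passes 120 N, or if a joint passes its speed limit or range.

### The arm

A 6-joint arm with a two-finger parallel gripper is mounted at the origin on the work surface. World frame = base frame: x ahead of the robot, y to its left, z up, the work surface at z = 0. Lengths are in mm, angles in degrees, forces in N, time in s.
With the tool pointing down it reaches from about 350 to 850 mm from the base axis. Payload 8.1 kg.
Tool frame: the origin (TCP) lies midway between the tips of the shut fingers; the grasp point (between the pads) lies 19 mm behind it (r.grasp_offset is the distance from the TCP to the grasp point, in mm); z points along the fingers, x is the direction in which the jaws open and shut, and the axes are right-handed (so a half turn about z gives the same grasp; the last joint's range is limited). The gripper opens to 85 mm and grips with 20 to 120 N. Pads are 22 mm wide; open, the fingers measure 114 mm over their backs; the gripper's body (76 mm by 85 mm) begins 54 mm behind the grasp point. The pads swing forward as they close: fully open they stand 13 mm farther back than shut.
Start: joints at [-69.58, 7.471, 85.268, -0, 87.261, -4.893], TCP at [256.56, -542.386, 231.292] pointing down, gripper open.
Joint ranges: [-169.43, 169.43], [-51.17, 129.36], [1.28, 143.12], [-76.62, 256.62], [0, 156.53], [-152.29, 152.29]. Speed limits (degrees/s): [136.94, 136.94, 159.86, 180, 180, 180].

### API

Orientations are given as [roll, pitch, yaw] about the fixed x, y, z axes, in that order (R = Rz(yaw) Ry(pitch) Rx(roll)).
In Python, from bench import r, optics, hand_in gives the robot as it stands.
- The arm moves only by the shell command python3 -m pendant 'ROWS' [FORCE]. ROWS is JSON, a list of rows, each a list of 5 numbers: the opening, from 0 (shut) to 1 (fully open), then the shift along the tool's x, y, z in mm, then the turn about the tool's z in degrees. A call has 1 to 10 rows; each row shifts and turns the commanded pose from where the row before left it, along the tool's axes as they then stand; what a row does not reach is not made up. A row lasts 1/10 s, in which the tool goes at most 50 mm and 8.59 degrees, less where a joint would pass 70% of its speed; a pose out of reach is approached as far as the arm can. A call with a gripper value outside its range is refused whole. The fingers move at their own pace and stop on an object; FORCE is the grip in N (left out, the last holds). Time passes only in rows, so rows that do not move let the fingers close. It gives the time, the measured TCP pose, the force and the opening at its end, in the units of the state.
- r.sense(): the state, without advancing time (a new reading comes with each control period).
- optics.snapshot(name): name is "scene" or "side" or "wrist"; returns (picture, depth): 384x512x3 uint8, blue, green, red; 384x512 float32, mm along the optical axis (not along the pixel's ray), 0 where there is no reading.
- optics.camera_params(name): a dict with "camera_matrix" (3x3 intrinsics, pixels), "eye" and "orientation" of the camera in the world. Camera axes: x right, y down, z forward; pixel columns grow to the right and rows downward; lengths in mm; the calibration is good to about 2 mm. A picture is of the moment at which its call begins: read the wrist's pose just before it. camera_params takes no time and is no camera call; for the wrist camera it gives the pose at the moment of the call.
- hand_in(): hands the job in, once; it reports no verdict.
Trained networks look in the newest picture that a camera, given by its name, has taken for a name from the list of things; names that differ only in an ending like _2 or _b are one class to them, and where a whole thing is asked for, a point or a joint stands for the part that bears it (a point fixed in the world has none). Each returns a list of dicts, best first, with "score" (0 to 1); they miss things now and then, are a little off and sometimes report something else, mostly with a low value. They report only what shows in the picture. A call takes as long as a camera call.
- optics.search_frame(camera, query): "at" ([x, y, z] in mm, in world coordinates, good to about 4 mm: the middle of the surface that is visible of it).
The state is a dict: "time": time; "joint_pos": joint angles; "qd": joint speeds; "joint_efforts": joint torques, N m; "tool_pos": TCP position; "tcp_rot": TCP orientation; "ft_force": force on the tool from outside, world axes, zero at the start; "wrist_torque": the same for the moment, N m; "finger_gap": finger opening in mm.
Only numpy, scipy, OpenCV 4.12 (cv2) and the standard library are available. Lean on these libraries where they do the work, as an engineer would, in place of code of your own. Each camera call takes 0.05 s, during which the arm holds its last target. There are 200 camera calls.

## Working session

There is one attempt and no reset: what is moved stays moved. The work goes in short steps, Python scripts to look and compute and a shell command to move; the robot and the scene stay as the last step left them, time stands still between calls to the robot, and variables do not carry over. Pictures are saved under pics/ and viewed, about 8 in all and at most 12, crops included, and the job is handed in when it is done.

```bash
mkdir -p pics; ls; cat > h.py <<'E'
import numpy as np,cv2
from bench import r,optics,hand_in
from scipy.spatial.transform import Rotation as Ro
def world(cam,depth,u,v):
    p=optics.camera_params(cam);K=np.array(p["camera_matrix"]);d=depth[v,u]
    c=np.linalg.inv(K)@np.stack([u,v,np.ones_like(u)]).astype(float)*d
    o=np.array(p["orientation"],float)
    R=o if o.shape==(3,3) else Ro.from_euler('xyz',o,degrees=True).as_matrix()
    return (R@c).T+np.array(p["eye"])
def cloud(cam,d):
    v,u=np.nonzero(d>0);return world(cam,d,u,v),u,v
E
python3 - <<'E'
from h import *
ims=[]
for c in ("scene","side"):
    im,d=optics.snapshot(c);np.savez(f"{c}.npz",im=im,d=d);ims.append(im)
    cp=optics.camera_params(c);print(c,cp)
    for q in ("stand","bar_top","button_top","wedge_top"):
        print(q,[(np.round(x["at"]),round(x["score"],2)) for x in optics.search_frame(c,q)[:2]])
    P,u,v=cloud(c,d)
cv2.imwrite("pics/a.png",ims[0]);cv2.imwrite("pics/b.png",ims[1])
s=r.sense();print(s["time"],s["tool_pos"],s["tcp_rot"],s["ft_force"])
E
```

```text
pics
scene {'camera_matrix': array([[368.76037242,   0.        , 259.24602235],
       [  0.        , 368.76037242, 196.55349438],
       [  0.        ,   0.        ,   1.        ]]), 'eye': array([1535.13935843,  -33.49612866, 1043.45820528]), 'orientation': array([-129.7575346 ,   -1.10460557,   88.46286048])}
stand [(array([565., 112.,  31.]), 0.67), (array([ 468., -403.,   30.]), 0.51)]
bar_top [(array([555., 122., 281.]), 0.72)]
button_top []
wedge_top [(array([619.,  99., 209.]), 0.62)]
side {'camera_matrix': array([[401.68842269,   0.        , 256.99442537],
       [  0.        , 401.68842269, 189.96313574],
       [  0.        ,   0.        ,   1.        ]]), 'eye': array([155.76792885, 820.63354166, 969.51203548]), 'orientation': array([-130.50739   ,   -1.06825586, -155.29932293])}
stand []
bar_top [(array([539., 125., 280.]), 0.76), (array([544., 119., 298.]), 0.47)]
button_top [(array([574., 235.,  19.]), 0.28)]
wedge_top [(array([606., 109., 200.]), 0.53)]
0.5 [ 256.53765007 -542.36817229  231.25529853] [ 1.79997792e+02  5.44193710e-03 -6.46871608e+01] [ 0.69006854 -0.1436473  -0.05284434]
```

View pics/a.png

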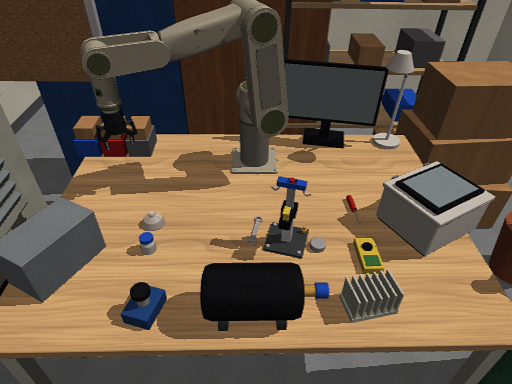

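View pics/b.png

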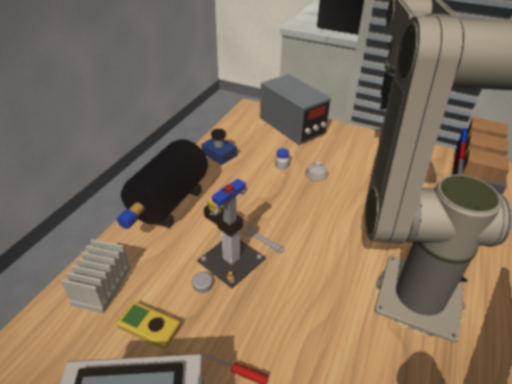

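The scene view shows the blue crossbar with the red button at about (291,183) and the wedge at about (287,212). The side view shows the bar at (228,190) and the wedge at (213,210). Next I'll refine these from colour and depth.

```bash
python3 - <<'E'
from h import *
for c in ("scene","side"):
    f=np.load(f"{c}.npz");im,d=f["im"].astype(int),f["d"]
    P,u,v=cloud(c,d);B,G,R=im[v,u].T
    near=(np.hypot(P[:,0]-555,P[:,1]-118)<130)
    for n,m,zl in (("blue",(B>R+50)&(B>G+30),(255,310)),("red",(R>G+60)&(R>B+40),(270,310)),("yel",(R>B+70)&(G>B+50),(185,240))):
        k=near&m&(P[:,2]>zl[0])&(P[:,2]<zl[1]);Q=P[k]
        if len(Q)<3: print(c,n,len(Q));continue
        zt=np.percentile(Q[:,2],95);T=Q[Q[:,2]>zt-8]
        (cx,cy),s,a=cv2.minAreaRect(T[:,:2].astype(np.float32))
        w,V=np.linalg.eigh(np.cov(T[:,:2].T))
        print(c,n,len(Q),"z",np.round(np.percentile(Q[:,2],[5,50,95])),"rect",round(cx),round(cy),np.round(s),round(a,1),"mean",np.round(T.mean(0),1),"ax",round(np.degrees(np.arctan2(V[1,1],V[0,1])),1))
        print("  pix",u[k].mean().round(1),v[k].mean().round(1))
    k=near&(P[:,2]>6)&(P[:,2]<18)&(abs(B-R)<25)&(R<110)
    Q=P[k]; 
    if len(Q)>10: print(c,"foot",len(Q),cv2.minAreaRect(Q[:,:2].astype(np.float32)),Q.mean(0).round(1))
E
```

```text
scene blue 248 z [273. 288. 292.] rect 548 117 [99. 35.] 72.5 mean [551.5 116.6 289.7] ax 73.1
  pix 291.2 183.3
scene red 26 z [291. 298. 301.] rect 548 118 [18. 22.] 46.0 mean [549.4 117.1 298. ] ax -177.3
  pix 292.0 179.6
scene yel 65 z [190. 210. 213.] rect 606 100 [22. 40.] 72.3 mean [606.9 100.2 210. ] ax 165.7
  pix 286.5 211.0
scene foot 911 ((549.49853515625, 119.78738403320312), (257.0331726074219, 153.10691833496094), 72.38392639160156) [563.6 114.7  12.1]
side blue 261 z [279. 288. 292.] rect 546 121 [97. 30.] 72.9 mean [543.8 127.3 288.7] ax 72.0
  pix 227.4 192.0
side red 41 z [286. 296. 299.] rect 546 120 [13. 17.] 27.2 mean [545.1 121.8 296.3] ax 132.2
  pix 228.3 188.0
side yel 60 z [187. 203. 210.] rect 610 109 [12. 37.] 56.0 mean [611.8 108.2 207.2] ax 154.8
  pix 211.0 203.8
side foot 1283 ((543.8435668945312, 117.73162841796875), (249.81866455078125, 145.3445281982422), 73.00383758544922) [537.6 132.5  11.3]
```

```bash
python3 -m pendant '[[0,0,0,-30,8.55],[0,0,0,-30,8.55],[0,0,0,-30,8.55],[0,0,0,-30,8.55],[0,0,0,-10,8.55],[0,-20,-2,0,0],[0,-40,-4,0,0],[0,-40,-4,0,0],[0,-40,-4,0,0],[0,-40,-4,0,0]]' 40 && python3 -m pendant '[[0,-40,-4,0,0],[0,-40,-4,0,0],[0,-40,-4,0,0],[0,-40,-4,0,0],[0,-40,-4,0,0],[0,-40,-4,0,0],[0,-40,-4,0,0],[0,-40,-4,0,0],[0,-30,-4,0,0],[0,0,0,0,0]]'
cat > s.py <<'E'
from h import *
s=r.sense();R=Ro.from_euler('xyz',s["tcp_rot"],degrees=True).as_matrix();t=np.array(s["tool_pos"])
print(s["time"],t.round(1),np.round(s["tcp_rot"],1),np.round(s["ft_force"],1),round(s["finger_gap"],1))
e=np.array([np.cos(np.radians(-17.5)),np.sin(np.radians(-17.5)),0])
b=np.array([547,118.5,298.]);w=np.array([547,118.5,0])+60*e+[0,0,210]
for n,p in(("button",b),("wedge",w)):print(n,(R.T@(p-t)).round(1))
E
python3 s.py
```

```text
time: 1.5
tool_pos: [328.0, -374.6, 361.4]
tcp_rot: [-180.0, -0.0, -107.5]
ft_force: [0.2, -0.3, 0.1]
finger_gap: 0.4
time: 2.5
tool_pos: [467.8, -49.8, 361.3]
tcp_rot: [-180.0, 0.1, -107.2]
ft_force: [-0.2, -0.3, 0.5]
finger_gap: 0.1
2.5 [467.8 -49.8 361.3] [-1.800e+02  1.000e-01 -1.072e+02] [-0.2 -0.3  0.5] 0.1
button [-184.1  -26.    63.5]
wedge [-183.7  -86.   151.5]
```

```bash
python3 -m pendant '[[0,-38,-5,0,0],[0,-38,-5,0,0],[0,-38,-5,0,0],[0,-38,-5,0,0],[0,-32,-6,0,0.3],[0,0,0,0,0],[0,0,0,0,0]]'
python3 s.py; python3 - <<'E'
from h import *
im,d=optics.snapshot("wrist");P,u,v=cloud("wrist",d);B,G,R=im.astype(int)[v,u].T
print(optics.camera_params("wrist")["eye"],r.sense()["tool_pos"])
ims,ds=optics.snapshot("scene")
cv2.imwrite("pics/c.png",np.hstack([im,cv2.resize(ims[100:260,190:390],None,fx=1.44,fy=2.4)[:384]]))
near=np.hypot(P[:,0]-560,P[:,1]-115)<120
for n,m,zl in (("blue",(B>R+50)&(B>G+30),(255,310)),("red",(R>G+60)&(R>B+40),(270,310)),("yel",(R>B+70)&(G>B+50),(185,240))):
    k=near&m&(P[:,2]>zl[0])&(P[:,2]<zl[1]);Q=P[k]
    if len(Q)<3: print(n,len(Q));continue
    T=Q[Q[:,2]>np.percentile(Q[:,2],90)-5]
    print(n,len(T),cv2.minAreaRect(T[:,:2].astype(np.float32)),T.mean(0).round(1),(u[k].mean().round(),v[k].mean().round()))
E
```

```text
time: 3.2
tool_pos: [546.8, 114.6, 360.9]
tcp_rot: [180.0, -0.0, -107.7]
ft_force: [-0.2, -0.6, -0.2]
finger_gap: 0.2
3.2 [546.8 114.6 360.9] [ 180.    -0.  -107.7] [-0.2 -0.6 -0.2] 0.2
button [-3.8  1.  62.9]
wedge [ -4.  -59.1 150.9]
[627.09921085  87.83475381 504.44304831] [546.74225336 114.01496792 361.20685773]
blue 4171 ((548.3338623046875, 114.44502258300781), (97.94808197021484, 32.52284240722656), 73.97445678710938) [549.9 114.1 290.9] (np.float64(251.0), np.float64(203.0))
red 612 ((548.65185546875, 114.52046966552734), (19.297483444213867, 19.302330017089844), 61.2467155456543) [549.  114.2 298.9] (np.float64(251.0), np.float64(209.0))
yel 1083 ((605.9581298828125, 97.41630554199219), (21.50674819946289, 39.59557342529297), 72.83108520507812) [606.1  97.  210.7] (np.float64(250.0), np.float64(111.0))
```

View pics/c.png

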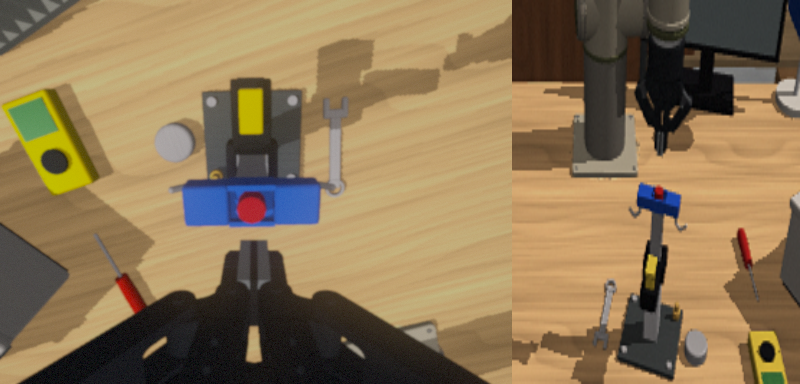

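The wrist view shows the button at (251,209), just ahead of the closed fingertips at (254,242), and the wedge at (250,111). The bar's axis is confirmed to within about 3 mm.

```bash
python3 -m pendant '[[0,-1,0,14,0],[0,-1,0,14,0],[0,0,0,14,0],[0,0,0,12,0],[0,0,0,2,0],[0,0,0,0,0]]'; python3 -m pendant '[[0,0,0,2,0],[0,0,0,2,0],[0,0,0,2,0],[0,0,0,2,0],[0,0,0,0,0]]'; python3 -m pendant '[[0,0,0,2,0],[0,0,0,2,0],[0,0,0,2,0],[0,0,0,0,0]]'
```

```text
time: 3.9
tool_pos: [547.0, 116.6, 304.4]
tcp_rot: [179.9, -0.0, -107.7]
ft_force: [0.3, -1.0, 0.4]
finger_gap: 0.2
time: 4.4
tool_pos: [547.6, 116.8, 297.4]
tcp_rot: [-180.0, 0.0, -107.7]
ft_force: [-0.1, -0.1, 2.6]
finger_gap: 0.0
time: 4.8
tool_pos: [547.6, 116.8, 291.3]
tcp_rot: [-180.0, 0.0, -107.7]
ft_force: [0.9, 0.3, 4.0]
finger_gap: -0.0
```

```bash
python3 -m pendant '[[0,0,0,2,0],[0,0,0,2,0],[0,0,0,2,0]]'; python3 -m pendant '[[0,0,0,2,0],[0,0,0,2,0],[0,0,0,2,0],[0,0,0,2,0],[0,0,0,0,0]]'
```

```text
time: 5.1
tool_pos: [547.6, 116.8, 285.3]
tcp_rot: [-180.0, 0.0, -107.7]
ft_force: [1.1, 0.2, 3.8]
finger_gap: -0.0
time: 5.6
tool_pos: [547.5, 116.7, 277.0]
tcp_rot: [180.0, -0.0, -107.7]
ft_force: [1.5, 0.7, 4.7]
finger_gap: -0.0
```

```bash
python3 -m pendant '[[0,0,0,-8,0],[0,0,0,-12,0],[0.6,0,0,0,0],[0.6,0,0,0,0],[0.6,0,0,0,0],[0.6,0,0,0,0]]'
python3 - <<'E'
from h import *
for c in ("wrist","scene"):
    im,d=optics.snapshot(c);P,u,v=cloud(c,d);B,G,R=im.astype(int)[v,u].T
    if c=="wrist":cv2.imwrite("pics/d.png",im)
    near=np.hypot(P[:,0]-560,P[:,1]-115)<90
    for n,m in (("blue",(B>R+50)&(B>G+30)),("red",(R>G+60)&(R>B+40))):
        Q=P[near&m&(P[:,2]>230)]
        if len(Q):print(c,n,len(Q),np.percentile(Q[:,2],[50,80,90]).round(1),Q.mean(0).round(1))
E
```

```text
time: 6.2
tool_pos: [547.2, 116.7, 296.8]
tcp_rot: [180.0, -0.0, -107.7]
ft_force: [-0.2, 0.8, 0.2]
finger_gap: 51.4
wrist blue 7153 [273.6 274.3 274.6] [551.8 113.4 272.4]
wrist red 878 [277.6 278.1 278.3] [548.8 114.9 277.5]
scene blue 249 [270.4 273.8 274.6] [554.4 115.6 268.3]
scene red 18 [277.2 278.7 279. ] [549.7 116.3 277.3]
```

View pics/d.png

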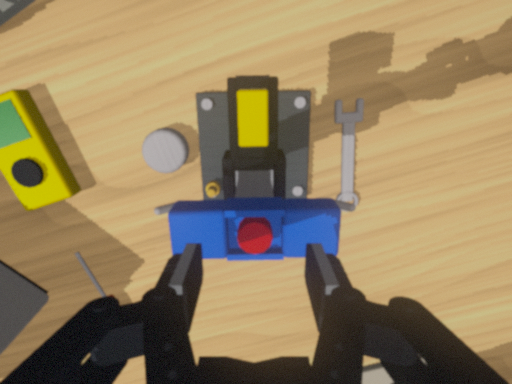

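The bar top is at about 274, so the mast is lowered about 16 mm. The button at (255,236) is held part in by the catch. The fingers straddle it over the shoulders, at x of about 187 and 322.

```bash
python3 -m pendant '[[0.6,0,0,10,0],[0.6,0,0,10,0],[0.6,0,0,2,0],[0.6,0,0,2,0],[0.6,0,0,2,0]]' ; python3 -m pendant '[[0.6,0,0,2,0],[0.6,0,0,2,0],[0.6,0,0,2,0],[0.6,0,0,2,0]]'; python3 -m pendant '[[0.6,0,0,2,0],[0.6,0,0,2,0],[0.6,0,0,2,0],[0.6,0,0,0,0]]'
```

```text
time: 6.8
tool_pos: [547.5, 116.7, 271.1]
tcp_rot: [180.0, -0.0, -107.7]
ft_force: [-0.2, 0.8, 0.2]
finger_gap: 51.4
time: 7.2
tool_pos: [547.6, 116.8, 264.7]
tcp_rot: [-179.9, 0.0, -107.7]
ft_force: [-3.8, -0.4, 6.5]
finger_gap: 51.4
time: 7.6
tool_pos: [547.6, 116.7, 258.3]
tcp_rot: [-179.9, 0.0, -107.7]
ft_force: [-2.7, 0.3, 4.2]
finger_gap: 51.5
```

```bash
cat > z.py <<'E'
from h import *
s=r.sense();print(s["time"],np.round(s["tool_pos"],1),np.round(s["ft_force"],1))
for c in ("wrist","scene"):
    im,d=optics.snapshot(c);P,u,v=cloud(c,d);B,G,R=im.astype(int)[v,u].T
    cv2.imwrite(f"pics/last_{c}.png",im)
    near=np.hypot(P[:,0]-560,P[:,1]-115)<90
    for n,m,z in (("blue",(B>R+50)&(B>G+30),222),("red",(R>G+60)&(R>B+40),222),("yel",(R>B+70)&(G>B+50),170)):
        Q=P[near&m&(P[:,2]>z)]
        if len(Q):print(c,n,len(Q),np.percentile(Q[:,2],[50,80,90]).round(1),Q.mean(0).round(1))
E
python3 z.py
```

```text
7.6 [547.6 116.7 258.3] [-2.7  0.3  4.2]
wrist blue 7640 [261.5 262.2 262.6] [553.6 112.5 259.5]
wrist red 1238 [265.6 266.  266.3] [549.2 114.6 265.3]
wrist yel 2579 [210.4 211.  211.2] [606.1  98.  209.2]
scene blue 222 [258.4 261.9 262.9] [555.6 116.1 256. ]
scene red 16 [265.8 267.2 268. ] [550.  117.  265.8]
scene yel 80 [208.2 210.8 211.6] [606.8  99.1 202.1]
```

```bash
python3 -m pendant '[[0.6,0,0,2,0],[0.6,0,0,2,0],[0.6,0,0,2,0],[0.6,0,0,2,0],[0.6,0,0,0,0]]' ; python3 -m pendant '[[0.6,0,0,1,0],[0.6,0,0,1,0],[0.6,0,0,0,0]]'; python3 z.py; python3 -m pendant '[[0.6,0,0,1,0],[0.6,0,0,0,0]]'; python3 z.py
```

```text
time: 8.2
tool_pos: [547.6, 116.8, 249.9]
tcp_rot: [-180.0, 0.0, -107.7]
ft_force: [-2.1, 0.2, 2.8]
finger_gap: 51.4
time: 8.5
tool_pos: [547.7, 116.8, 247.6]
tcp_rot: [-180.0, 0.0, -107.7]
ft_force: [-0.8, -0.1, 3.3]
finger_gap: 51.2
8.5 [547.7 116.8 247.6] [-0.8 -0.1  3.3]
wrist blue 7512 [250.8 251.6 251.9] [554.  112.3 248.7]
wrist red 1296 [259.2 259.7 260. ] [549.5 114.6 258.9]
wrist yel 2861 [210.4 210.9 211.2] [606.1  97.9 209.2]
scene blue 208 [247.  251.2 252.3] [556.4 116.5 245.2]
scene red 22 [258.8 260.2 260.7] [550.3 116.7 257.8]
scene yel 84 [208.8 210.9 211.4] [607.1  99.1 202.3]
time: 8.8
tool_pos: [547.6, 116.7, 246.3]
tcp_rot: [-180.0, 0.0, -107.7]
ft_force: [-0.0, 0.4, 3.1]
finger_gap: 51.6
8.8 [547.6 116.7 246.3] [-0.   0.4  3.1]
wrist blue 7528 [249.5 250.3 250.6] [554.  112.2 247.4]
wrist red 1305 [257.9 258.4 258.6] [549.5 114.6 257.6]
wrist yel 2908 [210.4 211.  211.2] [606.2  97.8 209.1]
scene blue 212 [245.8 249.6 250.5] [555.9 115.9 243.7]
scene red 21 [258.3 259.3 260. ] [550.  117.  257.2]
scene yel 81 [208.6 211.3 212. ] [606.8  99.1 202.7]
```

The button has sprung out (8.4 mm proud) and the bar top is at about 250. Next is the wedge.

```bash
python3 -m pendant '[[0.6,0,0,-10,0],[0.6,0,0,-30,0],[0,0,-20,0,0],[0,0,-30,0,0],[0,0,-14,0,0],[0,0,0,0,0],[0,0,0,0,0]]'; python3 -m pendant '[[0,0,0,20,0],[0,0,0,20,0],[0,0,0,20,0],[0,0,0,8,0],[0,0,0,0,0]]'; python3 z.py
```

```text
time: 9.6
tool_pos: [608.0, 97.3, 286.0]
tcp_rot: [179.9, -0.0, -107.8]
ft_force: [0.8, 0.4, 0.0]
finger_gap: 0.1
time: 10.1
tool_pos: [607.0, 97.5, 217.0]
tcp_rot: [179.8, -0.1, -107.7]
ft_force: [0.1, -0.3, 1.6]
finger_gap: -0.1
10.1 [607.   97.5 217. ] [ 0.1 -0.3  1.6]
wrist blue 174 [235.5 238.1 238.7] [564.3 110.6 235.3]
wrist yel 1397 [211.4 212.2 212.5] [620.3  94.2 207.8]
scene blue 21 [249.9 251.2 305.7] [572.4 131.9 256.8]
scene yel 56 [207.5 209.7 211. ] [616.   98.4 200.5]
```

View pics/last_wrist.png

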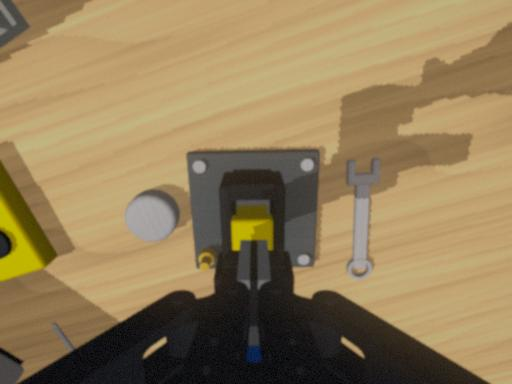

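The closed tips at (254,250) are over the wedge head at (252,228). Now I'll push down slowly.

```bash
python3 -m pendant '[[0,0,0,2,0],[0,0,0,2,0],[0,0,0,2,0],[0,0,0,2,0],[0,0,0,0,0]]'; python3 -m pendant '[[0,0,0,2,0],[0,0,0,2,0],[0,0,0,2,0],[0,0,0,2,0],[0,0,0,0,0]]';  python3 -m pendant '[[0,0,0,2,0],[0,0,0,2,0],[0,0,0,2,0],[0,0,0,0,0]]'
```

```text
time: 10.7
tool_pos: [608.4, 97.2, 210.1]
tcp_rot: [180.0, -0.0, -107.7]
ft_force: [-0.3, 0.1, -0.7]
finger_gap: -0.2
time: 11.2
tool_pos: [608.5, 97.2, 203.0]
tcp_rot: [-180.0, 0.0, -107.7]
ft_force: [-1.6, -0.4, 5.2]
finger_gap: 0.2
time: 11.6
tool_pos: [608.5, 97.2, 197.0]
tcp_rot: [-180.0, 0.0, -107.7]
ft_force: [-2.1, -0.9, 4.8]
finger_gap: 0.1
```

```bash
python3 -m pendant '[[0,0,0,2,0],[0,0,0,2,0],[0,0,0,0,0]]'; python3 -m pendant '[[0,0,0,1,0],[0,0,0,1,0],[0,0,0,0,0]]';  python3 -m pendant '[[0,0,0,1,0],[0,0,0,0,0]]'
```

```text
time: 11.9
tool_pos: [608.5, 97.2, 192.9]
tcp_rot: [-180.0, 0.0, -107.7]
ft_force: [-1.5, -0.1, 3.7]
finger_gap: 0.2
time: 12.2
tool_pos: [608.5, 97.2, 191.1]
tcp_rot: [-180.0, 0.0, -107.7]
ft_force: [-2.2, -0.9, 5.8]
finger_gap: -0.1
time: 12.4
tool_pos: [608.5, 97.3, 190.1]
tcp_rot: [-180.0, 0.0, -107.7]
ft_force: [-3.2, -0.3, 5.4]
finger_gap: -0.1
```

```bash
python3 -m pendant '[[0,0,0,0.5,0],[0,0,0,0.5,0],[0,0,0,0,0]]';  python3 -m pendant '[[0,0,0,0.5,0],[0,0,0,0,0]]';python3 -m pendant '[[0,0,0,0.5,0],[0,0,0,0,0]]'
```

```text
time: 12.7
tool_pos: [608.6, 97.3, 190.0]
tcp_rot: [-179.9, 0.0, -107.7]
ft_force: [-5.0, -1.2, 11.0]
finger_gap: 0.2
time: 12.9
tool_pos: [608.6, 97.2, 190.0]
tcp_rot: [-179.9, 0.0, -107.7]
ft_force: [-8.4, -1.3, 13.6]
finger_gap: 0.2
time: 13.1
tool_pos: [608.6, 97.3, 190.0]
tcp_rot: [-179.9, 0.0, -107.7]
ft_force: [-8.7, -0.9, 15.6]
finger_gap: -0.2
```

The wedge has bottomed at 190 mm and the force is rising without motion. I'll retract and check.

```bash
python3 -m pendant '[[0,0,0,-5,0],[0,0,0,-20,0],[0,0,0,-40,0],[0,0,0,-40,0],[0,0,0,-40,0],[0,30,20,0,0],[0,40,30,0,0],[0,40,30,0,0],[0,40,20,0,0],[0,0,0,0,0]]'; python3 z.py; cd pics; python3 -c "
import cv2,numpy as np
a=cv2.imread('last_scene.png')[160:280,210:410];b=cv2.imread('last_wrist.png')
cv2.imwrite('e.png',np.hstack([cv2.resize(a,(400,240)),cv2.resize(b,(320,240))]))"
```

```text
time: 14.1
tool_pos: [464.8, -17.9, 332.5]
tcp_rot: [-180.0, -0.1, -107.9]
ft_force: [0.8, 0.0, 0.0]
finger_gap: 0.1
14.1 [464.8 -17.9 332.5] [0.8 0.  0. ]
wrist blue 3925 [250.1 250.8 251.1] [546.8 102.5 249.2]
wrist red 684 [258.3 258.8 259.1] [549.7 115.8 257.9]
wrist yel 1552 [190.7 191.4 191.7] [607.1  98.2 189.8]
scene blue 242 [247.3 250.1 251.1] [554.4 116.  244.5]
scene red 23 [257.2 259.4 260. ] [549.9 117.7 256.5]
scene yel 61 [189.5 190.9 191.5] [607.1  99.3 188.8]
```

View pics/e.png

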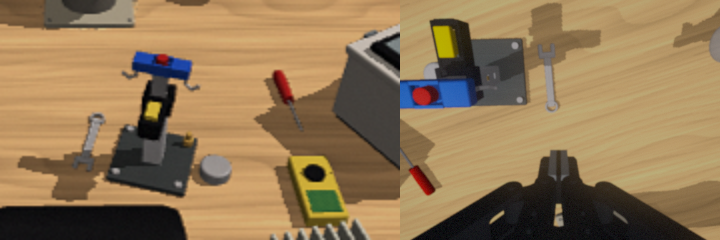

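The bar is at 250, the button is out (8 mm proud), the wedge is at 190, and nothing else has been disturbed.

```bash
python3 -c "from bench import hand_in;print(hand_in())"
```

```text
the job is handed in; nothing more can be done
None
```

The mast is one hole lower, the wedge is driven fully home, and the job is handed in at about 14 s of the 40 s allowed.

- **Mast:** I pressed the button with the closed fingers, which freed the tube and moved it down about 16 mm. I then let go of the button and pushed on both shoulders with the fingers open until the catch clicked in.
- **Wedge:** I pushed it down with the closed fingers until it stopped at 190 mm. The upward force there rose from about 5 N to 16 N with no further movement.

The last checks, with the arm clear and touching nothing, came from the wrist and scene cameras:

| Check | Measured | Expected |
|---|---|---|
| Crossbar top | about 250 mm | 250 mm |
| Button above the bar | about 8 mm | 8 mm (fully out) |
| Wedge top | about 191 mm | 190 mm |

The spanner, fitting, gauge, meter and screwdriver look undisturbed in the last picture. I did not measure their positions, and the jar and mask were not in that crop. No check failed; the cameras differed by 2–6 mm on where the bar is sideways, which did not matter for the contacts.

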